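# Hang the weaver's mallet in its notched ring

### The job

Take the small mallet out of the wooden block and hang it handle-down in the steel ring of the bench holder. The cross pin under its head has to drop into the two notches in the ring's rim: let the pin ride lightly on the rim, turn the mallet until it falls in, so that the head sits fully home on the ring, then let go. Be gentle with the ring, do not force the pin, and leave the other things on the bench where they are.

Things in the scene. Friction and masses are not known exactly. Their poses are not given: they have to be found in the camera images.
- mallet: Small wooden mallet, 0.15 to 0.3 kg, standing upright, head on top. Head: block 46 mm along its x, 90 mm along its y, 50 mm tall, edges rounded 5 mm. Origin: centre of the head's underside, on the handle's axis; z points up through the head. The round handle, 22 mm across, runs 100 mm down from the origin; its last 7 mm taper to 16 mm.
- pin (a point): Middle of the mallet's steel cross pin, 6 mm thick, 42 mm long, along the mallet's y axis through the handle, sticking out 10 mm on both sides. It lies 5 mm below the head's underside (lowest line 8 mm below). Half a turn of the mallet makes no difference to the pin. Axes as the mallet's.
- block: Dark wooden block 90 x 90 x 60 mm, fixed to the bench, in which the mallet stands at first, its handle in a hole 28 mm wide and 50 mm deep; the head's underside starts 50 mm above the block's top. Origin: centre of the block's underside. Block and holder may be on either side of the bench.
- stand: Steel bench holder, fixed to the bench: base plate 100 x 84 x 8 mm and, on its +x side (36 to 52 mm from the ring's axis), a post 98 mm tall that carries the notched ring, whose rim at 115 mm is its highest part. Origin: on the bench, on the ring's axis, z up. At most 25 N may act between mallet and holder or ring.
- collar_mouth (a point): Centre of the ring's mouth, on its axis, level with the rim, 115 mm above the bench; axes as the holder's. Ring 48 mm across, 31 mm tall, bore 25 mm (26 in the top 12 mm). Pin on the rim: the head's underside is 8 mm above it. Pin in the notches: the underside rests on the rim.
- notch_level (a point): Point on the ring's axis level with the bottom of its two opposite notches, 12 mm below the rim; notches 10 mm wide, open above, cut through the wall. Their line is clamped 0.2 to 1.4 rad anticlockwise (from above) from the holder's y axis; how far is not measured, only felt or seen. The pin drops in within about 0.1 rad either way. Axes as the holder's.
- basket: Bystander: white wicker bowl basket with a row of wooden beads, 156 mm across, 85 mm tall; origin under its centre
- sprayer: Bystander: clear spray bottle with a white and red head, 62 mm across, 165 mm tall; origin under its centre
- phone: Bystander: black telephone lying flat, 150 x 74 x 9 mm; origin under its centre
- frame: Bystander: black wire lampshade frame lying flat, two rings joined by three spokes, 176 mm across, 7 mm thick; origin under its centre
- beads: Bystander: small empty white bead bowl, 68 mm across, 40 mm tall; origin under its centre
- bobbin: Bystander: wooden bobbin standing on end, 44 mm across, 52 mm tall; origin under its centre
- jar: Bystander: blue jar with three awl handles standing in it, jar 72 mm across and 100 mm tall, handles up to 155 mm; origin under its centre
Mind the look-alikes: they are no part of the job. What is shaped like the mallet but pink is not meant.

How it is judged:
By the outcome, as a careful person would: the job done as asked, in the order asked, and still so for the second after the job is handed in, with the robot touching nothing.
It also fails if it takes over 67 s, if anything falls off the work surface, if the arm or the gripper's body presses on something with over 40 N, if the wrist force passes 120 N, or if a joint passes its speed limit or range.

### The arm

A 7-joint arm with a two-finger parallel gripper is mounted at the origin on the work surface. World frame = base frame: x ahead of the robot, y to its left, z up, the work surface at z = 0. Lengths are in m, angles in rad, forces in N, time in s.
With the tool pointing down it reaches from about 0.425 to 0.875 m from the base axis. Payload 4.7 kg.
Tool frame: the origin (TCP) lies between the finger pads; the fingertips stand 14 mm ahead of it and the grasp point (between the pads) lies 5 mm behind it; z points along the fingers, y is the line along which they close (so a half turn about z gives the same grasp; the last joint's range is limited). The gripper opens to 87 mm and grips with 3 to 60 N. Pads are 19 mm wide; open, the fingers measure 117 mm over their backs; the gripper's body (75 mm by 190 mm) begins 51 mm behind the grasp point.
Start: joints at [1.323, 0.321, -0.07, 1.45, 0.023, 1.371, -0.057], TCP at [0.168, -0.628, 0.217] pointing down, gripper open.
Joint ranges: [-2.86, 2.86], [-0.3, 2.09], [-1.38, 1.24], [0.06, 2.45], [-1.56, 4.7], [0.09, 2.05], [-2.69, 2.69]. Speed limits (rad/s): [2.57, 2.57, 3.14, 3.14, 3.14, 3.14, 3.14].

### API

Orientations are given as a rotation vector (axis times angle).
In Python, from bench import get_state, get_image, camera_params, close_job gives the robot as it stands. The module is installed in compiled form; this text tells all that it offers.
- The arm moves only by the tool arm_command, never from a script. Its argument "motion" is a list of rows, each a list of 5 numbers: the finger opening in mm, from 0 to 87, then the shift along the tool's x, y, z in mm, then the turn about the tool's z in degrees. In form: [[gripper, x, y, z, spin], ...]. A call has 1 to 5 rows; each row is the pose to reach, as a shift and turn from the pose commanded when the call began, along the tool's axes at that moment; what a row does not reach only later rows make up. A row lasts 1/12 s, in which the tool goes at most 41.7 mm and 7.16 degrees, less where a joint would pass 70% of its speed; a pose out of reach is approached as far as the arm can. A call with a gripper value outside its range is refused whole. The fingers move at their own pace and stop on an object; "newtons" is the grip in N (left out, the last holds). Time passes only in rows, so rows that repeat a pose let the fingers close. It gives the time, the measured TCP pose, the force, the opening and the grip force at its end, in the units of the state.
- get_state(): the state, without advancing time (a new reading comes with each control period).
- get_image(name): name is "side" or "top" or "wrist"; returns (picture, depth): 480x640x3 uint8, red, green, blue; 480x640 float32, m along the optical axis (not along the pixel's ray), 0 where there is no reading.
- camera_params(name): a dict with "intrinsics" (3x3 intrinsics, pixels), "extrinsics" (4x4, takes a point from camera to world coordinates). Camera axes: x right, y down, z forward; pixel columns grow to the right and rows downward; lengths in m; the calibration is good to about 2 mm. The wrist camera is an equidistant fisheye: a pixel r from the principal point sees the ray r / f radians off the axis. A picture is of the moment at which its call begins: read the wrist's pose just before it. camera_params takes no time and is no camera call; for the wrist camera it gives the pose at the moment of the call.
- close_job(): hands the job in; it is judged then, once.
The state is a dict: "time": time; "joint_positions": joint angles; "qd": joint speeds; "joint_torque": joint torques, N m; "position": TCP position; "tool_rot": TCP orientation; "ft_force": force on the tool from outside, world axes, zero at the start; "torque": the same for the moment, N m; "grip_width": opening from 0.0 (shut) to 1.0 (fully open); "grip_force": force on a finger pad.
Only numpy, scipy, OpenCV 4.12 (cv2) and the standard library are available. Lean on these libraries where they do the work, as an engineer would, in place of code of your own. Each camera call takes 0.05 s, during which the arm holds its last target. There are 200 camera calls.

## Working session

There is one attempt and no reset: what is moved stays moved. The work goes in short steps, Python scripts to look and compute and a tool call to move; the robot and the scene stay as the last step left them, time stands still between calls to the robot, and variables do not carry over. Pictures are saved under pics/ and viewed, at most 10 in all, crops included, and the job is handed in when it is done.

Besides the shell and the picture viewer there is one more tool, called as name(argument=value, ...) on one line, values as JSON. arm_command: Moves the arm, as the interface text tells. Its arguments: {"type":"object","properties":{"motion":{"type":"array"},"newtons":{"type":"number"}},"required":["motion"]}

```bash
mkdir -p pics
cat > h.py <<'E'
import numpy as np, cv2
from bench import *
from scipy.spatial.transform import Rotation as R
def grab(n):
    p=camera_params(n); im,d=get_image(n); return im,d,np.array(p['intrinsics']),np.array(p['extrinsics'])
def save(n,im): cv2.imwrite('pics/'+n,cv2.cvtColor(im,cv2.COLOR_RGB2BGR))
def cloud(d,K,T):
    v,u=np.indices(d.shape); P=np.stack([(u-K[0,2])/K[0,0]*d,(v-K[1,2])/K[1,1]*d,d],-1)
    return P@T[:3,:3].T+T[:3,3]
def onplane(uv,K,T,z):
    r=T[:3,:3]@np.linalg.inv(K)@np.array([uv[0],uv[1],1.]); return T[:3,3]+r*(z-T[2,3])/r[2]
E
python3 - <<'E'
from h import *
for n in('top','side'):
    im,d,K,T=grab(n); save(n+'0.png',im); np.savez(n+'0.npz',im=im,d=d,K=K,T=T); print(n,K.round(1).tolist(),T.round(3).tolist())
print(get_state())
E
```

```text
top [[536.6, 0.0, 317.3], [0.0, 536.6, 250.5], [0.0, 0.0, 1.0]] [[0.002, -0.997, 0.077, 0.45], [-1.0, -0.001, 0.016, -0.016], [-0.016, -0.077, -0.997, 1.275], [0.0, 0.0, 0.0, 1.0]]
side [[496.8, 0.0, 315.5], [0.0, 496.8, 238.6], [0.0, 0.0, 1.0]] [[0.972, -0.185, 0.142, 0.399], [-0.233, -0.746, 0.624, -0.648], [-0.01, -0.639, -0.769, 0.905], [0.0, 0.0, 0.0, 1.0]]
{'time': 0.1, 'joint_positions': array([ 1.32309055,  0.32177273, -0.07008663,  1.4515358 ,  0.02262198,
        1.37081996, -0.05689589]), 'qd': array([ 9.86190531e-04, -2.13663716e-03, -2.40682143e-04, -4.76124783e-03,
        8.06575265e-05,  9.55906887e-04,  2.54517816e-03]), 'joint_torque': array([-4.32763554e-04, -4.92569089e+01, -4.05860329e-01, -3.13399172e+01,
       -6.40833378e-02,  3.94726137e-02,  8.80627249e-05]), 'position': array([ 0.16805107, -0.62737617,  0.21556407]), 'tool_rot': array([-3.11300605e+00, -4.09904972e-01,  5.35338707e-04]), 'ft_force': array([ 1.10676603,  0.14470233, -1.18463733]), 'torque': array([-0.00511711,  0.00552066,  0.05176759]), 'grip_force': 0.0, 'grip_width': 0.9955918845866804}
```

View pics/top0.png

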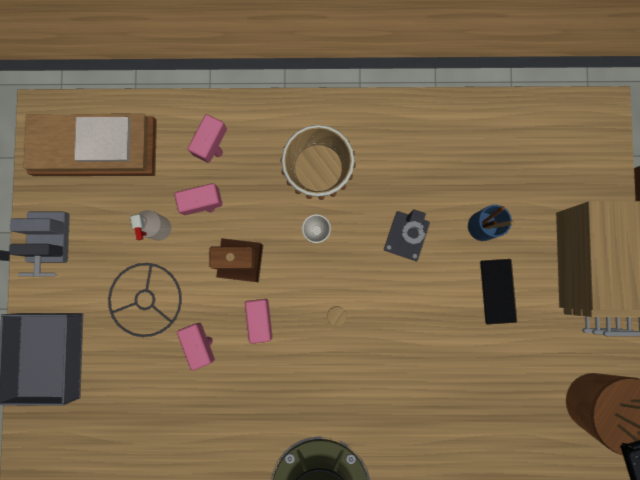

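View pics/side0.png

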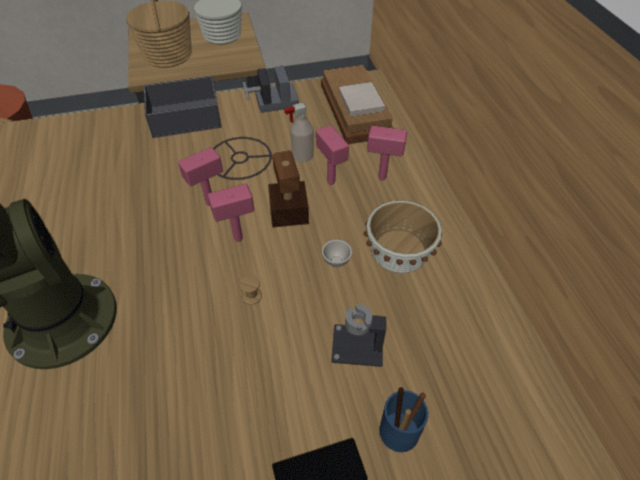

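The only brown mallet stands in the dark block at top (232,258), also at side (287,172). The look-alikes are the pink mallets at top (207,138), (198,199), (258,321) and (195,346). The holder ring is at top (413,232) and side (359,318). I choose the brown mallet, and will check it in a close crop while measuring.

Run:
```python
from h import *
t=np.load('top0.npz'); s=np.load('side0.npz')
def rect(P,m,lo,hi,name):
    m=m&(P[...,2]>lo)&(P[...,2]<hi); q=P[m]
    r=cv2.minAreaRect((q[:,:2]*1000).astype(np.float32)); print(name,len(q),'z',np.percentile(q[:,2],[5,50,95]).round(4),'rect',np.round(r[0],1),np.round(r[1],1),round(r[2],1)); return q
for n,a,mw,rw in(('top',t,(200,225,270,290),(380,200,440,270)),('side',s,(262,140,315,230),(325,295,395,370))):
    P=cloud(a['d'].astype(float),a['K'],a['T']); v,u=np.indices(P.shape[:2])
    box=lambda b:(u>b[0])&(u<b[2])&(v>b[1])&(v<b[3])
    rect(P,box(mw),.150,.175,n+' headtop'); rect(P,box(mw),.05,.068,n+' block')
    rect(P,box(rw),.110,.125,n+' rim'); rect(P,box(rw),.09,.105,n+' post'); rect(P,box(rw),.004,.014,n+' base')
# ray triangulation of head dowel/top centre and ring
def tri(a,b):
    A=[];B=[]
    for c,uv in((t,a),(s,b)):
        r=c['T'][:3,:3]@np.linalg.inv(c['K'])@np.array([*uv,1.]); r/=np.linalg.norm(r); M=np.eye(3)-np.outer(r,r);A.append(M);B.append(M@c['T'][:3,3])
    return np.linalg.lstsq(np.vstack(A),np.hstack(B),rcond=None)[0]
print('tri dowel',tri((230,257.5),(285.5,163)))
c1=cv2.resize(t['im'][215:295,195:275],None,fx=5,fy=5,interpolation=cv2.INTER_CUBIC)
c2=cv2.resize(t['im'][200:280,370:450],None,fx=5,fy=5,interpolation=cv2.INTER_CUBIC)
save('crop1.png',np.hstack([c1,c2]))
```

```text
top headtop 933 z [0.1544 0.1591 0.1626] rect [523.8 184.3] [46.3 90.6] 0.8
top block 756 z [0.0553 0.0595 0.0631] rect [523.8 183.8] [90.9 89.9] 83.4
top rim 246 z [0.111  0.1149 0.1184] rect [ 580.3 -205.8] [48.1 45.4] 13.8
top post 235 z [0.0932 0.0987 0.1036] rect [ 594.3 -210.4] [42.3 77.1] 59.7
top base 1132 z [0.0044 0.0076 0.0117] rect [ 585.9 -215.6] [137.6 163.1] 89.5
side headtop 602 z [0.153  0.1589 0.1616] rect [521.3 185. ] [46.3 93.7] 0.7
side block 983 z [0.0524 0.0593 0.0634] rect [543.4 262. ] [264.5 101.7] 74.1
side rim 328 z [0.1112 0.1142 0.1165] rect [ 578.1 -204.6] [49.5 46.9] 11.8
side post 429 z [0.0913 0.0976 0.1034] rect [ 590.3 -212.5] [45.8 75.3] 64.2
side base 1523 z [0.0049 0.0076 0.0105] rect [ 598.2 -178.6] [154.1 127.5] 77.3
tri dowel [0.52191988 0.18382408 0.16199968]
```

View pics/crop1.png

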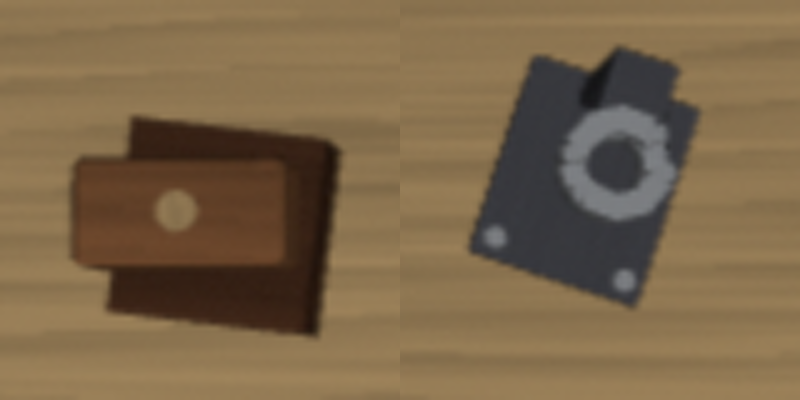

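The crop shows the brown head (left, dowel at 176,210), its long side along world y, in the dark block. The right half shows the grey ring (618,162), with gaps near (572,160) and (657,145). That puts the notch line at a world yaw of about 100°. Next come the tool-frame shifts.

```bash
cat >> h.py <<'E'
def plan(xyz,yaw_x):
    """shift (mm, tool axes) and spin (deg) to TCP xyz, tool x at world yaw_x deg"""
    s=get_state(); r=R.from_rotvec(s['tool_rot']).as_matrix(); d=r.T@(np.array(xyz)-s['position'])*1000
    y=np.degrees(np.arctan2(r[1,0],r[0,0])); spin=-((yaw_x-y+180)%360-180)
    print('t',round(s['time'],2),'pos',s['position'].round(4),'yaw',round(y,2),'tilt z',r[:,2].round(4),'q',s['joint_positions'].round(2),'F',s['ft_force'].round(2),'w',round(s['grip_width']*87,1),'gf',s['grip_force'])
    print('-> shift',d.round(1),'spin',round(spin,1))
E
python3 - <<'E'
from h import *
s=get_state(); p=camera_params('wrist'); T=np.array(p['extrinsics']); r=R.from_rotvec(s['tool_rot']).as_matrix()
print('cam in tool',(r.T@(T[:3,3]-s['position'])).round(4),(r.T@T[:3,:3]).round(3).tolist(),np.array(p['intrinsics']).round(1).tolist())
plan([.579,-.205,.30],90)
E
```

```text
cam in tool [ 0.0822 -0.0004 -0.1669] [[-0.001, -0.954, -0.3], [1.0, -0.001, -0.001], [0.001, -0.3, 0.954]] [[371.6, 0.0, 320.0], [0.0, 371.6, 238.1], [0.0, 0.0, 1.0]]
t 0.1 pos [ 0.1681 -0.6274  0.2156] yaw 15.0 tilt z [-6.0e-04  1.7e-03 -1.0e+00] q [ 1.32  0.32 -0.07  1.45  0.02  1.37 -0.06] F [ 1.11  0.14 -1.18] w 86.6 gf 0.0
-> shift [ 506.3 -301.7  -84. ] spin -75.0
```

arm_command(motion=[[87, 0, 0, -15, 0], [87, 40, -24, -20, 0], [87, 80, -48, -20, 0], [87, 120, -72, -20, 0], [87, 160, -96, -20, 0]])

```text
time: 0.52
position: [0.2847, -0.5067, 0.2362]
tool_rot: [-3.115, -0.409, 0.0]
ft_force: [1.0, -0.5, -0.6]
grip_width: 1.001
grip_force: 0.0
```

arm_command(motion=[[87, 34, -20, 0, 0], [87, 68, -41, 0, 0], [87, 102, -61, 0, 0], [87, 136, -81, 0, 0], [87, 170, -101, 0, 0]])

```text
time: 0.93
position: [0.4227, -0.3649, 0.2363]
tool_rot: [-3.115, -0.41, 0.001]
ft_force: [1.0, -0.2, 0.1]
grip_width: 0.996
grip_force: 0.0
```

arm_command(motion=[[87, 35, -21, 0, -7], [87, 70, -42, 0, -14], [87, 105, -63, 0, -21], [87, 140, -84, 0, -28], [87, 175, -104, 0, -35]])

```text
time: 1.35
position: [0.5649, -0.2191, 0.2363]
tool_rot: [-2.843, -1.336, 0.001]
ft_force: [1.1, -0.4, 0.3]
grip_width: 1.002
grip_force: 0.0
```

arm_command(motion=[[87, 0, 0, 0, -7], [87, 0, 0, 0, -14], [87, 0, 0, 0, -21], [87, 0, 0, 0, -28], [87, 0, 0, 0, -35]])

```text
time: 1.77
position: [0.5638, -0.2207, 0.2359]
tool_rot: [-2.309, -2.129, 0.001]
ft_force: [-0.5, -0.3, 0.6]
grip_width: 0.999
grip_force: 0.0
```

Run:
```python
from h import *
plan([.579,-.205,.235],90)
im,d,K,T=grab('wrist'); np.savez('w0.npz',im=im,d=d,K=K,T=T); save('w0.png',im)
plan([.522,.184,.235],90)
```

```text
t 1.77 pos [ 0.5638 -0.2207  0.2359] yaw 85.36 tilt z [-1.1e-03  4.0e-04 -1.0e+00] q [ 0.8   0.26 -0.57  1.52  0.14  1.4   0.14] F [-0.54 -0.32  0.62] w 86.9 gf 0.0
-> shift [16.9 13.8  0.9] spin -4.6
t 1.82 pos [ 0.5638 -0.2208  0.2359] yaw 85.66 tilt z [-1.1e-03  4.0e-04 -1.0e+00] q [ 0.8   0.26 -0.57  1.52  0.14  1.4   0.15] F [-0.35 -0.86 -0.02] w 87.4 gf 0.0
-> shift [400.5 -72.2   1.1] spin -4.3
```

View pics/w0.png

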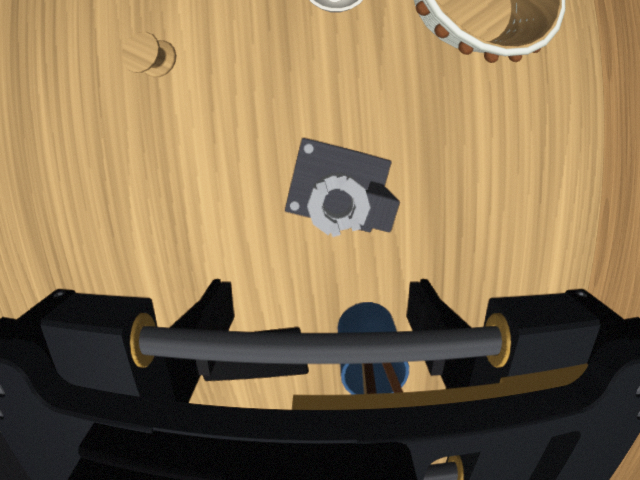

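The wrist view shows the ring at (339,205), with gaps in its rim at about (321,185) and (353,229). The gripper fingers are at the bottom.

```bash
cat >> h.py <<'E'
def fcloud(d,K,T):
    v,u=np.indices(d.shape); x=(u-K[0,2])/K[0,0]; y=(v-K[1,2])/K[1,1]; th=np.hypot(x,y)+1e-9; k=np.tan(th)/th
    P=np.stack([x*k*d,y*k*d,d],-1); return P@T[:3,:3].T+T[:3,3]
def project_f(X,K,T):
    c=(X-T[:3,3])@T[:3,:3]; rr=np.hypot(c[:,0],c[:,1]); th=np.arctan2(rr,c[:,2]); s=th/(rr+1e-12)
    return np.stack([K[0,0]*c[:,0]*s+K[0,2],K[1,1]*c[:,1]*s+K[1,2]],-1)
E
python3 - <<'E'
from h import *
a=np.load('w0.npz'); im,d,K,T=a['im'],a['d'].astype(float),a['K'],a['T']
P=fcloud(d,K,T); v,u=np.indices(d.shape); w=(u>295)&(u<400)&(v>160)&(v<250)
m=w&(P[...,2]>.108)&(P[...,2]<.122); q=P[m]
print('n',len(q),'z',np.percentile(q[:,2],[5,50,95]).round(4))
c,rad=cv2.minEnclosingCircle((q[:,:2]*1000).astype(np.float32)); print('circle',c,rad); 
from scipy.optimize import least_squares
g=np.hypot(*(im.astype(float).mean(-1),0*d)) 
cx,cy=np.array(c)/1000
# edge points of outer rim by angle, then circle fit
for _ in range(3):
    ang=np.arctan2(q[:,1]-cy,q[:,0]-cx); rr=np.hypot(q[:,0]-cx,q[:,1]-cy); b=np.round(ang/np.radians(10)).astype(int)
    E=np.array([q[b==k][np.argmax(rr[b==k]),:2] for k in np.unique(b)])
    f=least_squares(lambda p:np.hypot(E[:,0]-p[0],E[:,1]-p[1])-p[2],[cx,cy,.024],loss='soft_l1',f_scale=.001).x; cx,cy=f[:2]
print('fit',f.round(4))
A=np.arange(0,360,6); L=[]
for t in A:
    X=np.array([[cx+r*np.cos(np.radians(t)),cy+r*np.sin(np.radians(t)),.115] for r in (.016,.018,.020,.022)])
    p=project_f(X,K,T).round().astype(int); L.append((t,int(im[p[:,1],p[:,0]].mean()),round(float(np.median(P[p[:,1],p[:,0],2]))*1,3) if 0 else int(np.median(P[p[:,1],p[:,0],2])*1000)))
print(L)
# rectified rim plane view, 5 px/mm, up=+x left=+y
yy,xx=np.indices((400,400)); X=np.stack([cx+(200-yy)/5000*1.0,cy+(200-xx)/5000*1.0,np.full(yy.shape,.115)],-1).reshape(-1,3)
p=project_f(X,K,T).astype(np.float32).reshape(400,400,2); save('rect.png',cv2.remap(im,p[...,0],p[...,1],cv2.INTER_CUBIC))
mm=w&(P[...,2]>.09)&(P[...,2]<.104);
E
```

```text
n 1719 z [0.1121 0.1136 0.1148]
circle (578.5353393554688, -203.0316162109375) 25.5507755279541
fit [ 0.5789 -0.2029  0.0245]
[(np.int64(0), 187, 113), (np.int64(6), 187, 114), (np.int64(12), 187, 113), (np.int64(18), 187, 114), (np.int64(24), 186, 113), (np.int64(30), 187, 113), (np.int64(36), 186, 113), (np.int64(42), 185, 113), (np.int64(48), 187, 113), (np.int64(54), 188, 113), (np.int64(60), 187, 113), (np.int64(66), 187, 113), (np.int64(72), 184, 113), (np.int64(78), 183, 113), (np.int64(84), 181, 113), (np.int64(90), 183, 101), (np.int64(96), 187, 101), (np.int64(102), 188, 102), (np.int64(108), 189, 101), (np.int64(114), 170, 101), (np.int64(120), 169, 114), (np.int64(126), 182, 114), (np.int64(132), 182, 113), (np.int64(138), 185, 113), (np.int64(144), 187, 113), (np.int64(150), 187, 113), (np.int64(156), 188, 113), (np.int64(162), 187, 113), (np.int64(168), 187, 113), (np.int64(174), 186, 113), (np.int64(180), 187, 114), (np.int64(186), 187, 113), (np.int64(192), 186, 113), (np.int64(198), 187, 114), (np.int64(204), 187, 113), (np.int64(210), 186, 113), (np.int64(216), 187, 113), (np.int64(222), 187, 113), (np.int64(228), 185, 113), (np.int64(234), 187, 113), (np.int64(240), 187, 112), (np.int64(246), 184, 113), (np.int64(252), 183, 113), (np.int64(258), 183, 112), (np.int64(264), 167, 113), (np.int64(270), 174, 49), (np.int64(276), 177, 49), (np.int64(282), 172, 50), (np.int64(288), 170, 49), (np.int64(294), 168, 49), (np.int64(300), 182, 113), (np.int64(306), 181, 114), (np.int64(312), 182, 113), (np.int64(318), 181, 113), (np.int64(324), 185, 113), (np.int64(330), 187, 114), (np.int64(336), 188, 113), (np.int64(342), 185, 114), (np.int64(348), 186, 113), (np.int64(354), 186, 112)]
```

View pics/rect.png

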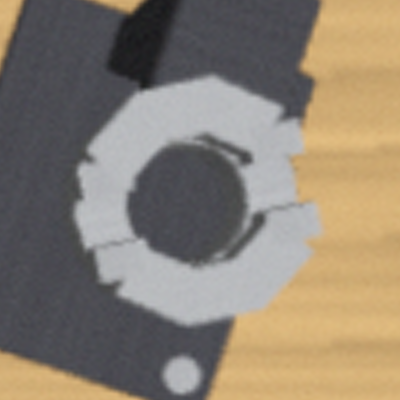

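arm_command(motion=[[87, 40, -7, 0, 0], [87, 80, -14, 0, 0], [87, 120, -21, 0, 0], [87, 160, -28, 0, 0], [87, 200, -36, 0, 0]])

```text
time: 2.23
position: [0.545, -0.0169, 0.2363]
tool_rot: [2.32, 2.118, -0.0]
ft_force: [0.3, 0.2, -0.4]
grip_width: 1.0
grip_force: 0.0
```

arm_command(motion=[[87, 40, -7, 0, 0], [87, 80, -14, 0, 0], [87, 120, -21, 0, 0], [87, 160, -28, 0, 0], [87, 195, -36, 0, 0]])

```text
time: 2.65
position: [0.526, 0.1815, 0.2365]
tool_rot: [-2.318, -2.12, -0.001]
ft_force: [1.5, 0.1, 0.2]
grip_width: 1.001
grip_force: 0.0
```

Run:
```python
from h import *
plan([.522,.184,.235],90)
im,d,K,T=grab('wrist'); np.savez('w1.npz',im=im,d=d,K=K,T=T)
P=fcloud(d.astype(float),K,T)
near=(np.hypot(P[...,0]-.522,P[...,1]-.184)<.06)
q=P[near&(P[...,2]>.150)&(P[...,2]<.170)]
r=cv2.minAreaRect((q[:,:2]*1000).astype(np.float32)); print(len(q),np.percentile(q[:,2],[5,50,95]).round(4),r, np.percentile(q[:,0],[1,99]),np.percentile(q[:,1],[1,99]))
```

```text
t 2.65 pos [0.526  0.1815 0.2365] yaw 84.89 tilt z [ 2.e-04  2.e-04 -1.e+00] q [ 0.36  0.19 -0.84  1.63  0.14  1.38 -0.58] F [1.5  0.08 0.18] w 87.1 gf 0.0
-> shift [ 2.2 -4.2  1.5] spin -5.1
7892 [0.1559 0.1585 0.1598] ((522.1859741210938, 187.8563690185547), (46.52480697631836, 89.04598999023438), 0.11215611547231674) [0.49992259 0.54470407] [0.14527398 0.23174351]
```

In the rectified view the notches are at (112,195) lower-left and (285,160) right. Heights read 101 mm there, giving a notch line at about 102°. The ring-minus-mallet offset agrees in all three cameras: (56.7, -390.2) mm. Next is the descent and grasp.

arm_command(motion=[[87, 3.7, -4.3, 0, -5.5], [87, 3.7, -4.3, 20, -5.5], [87, 3.7, -4.3, 45, -5.5], [87, 3.7, -4.3, 65, -5.5], [87, 3.7, -4.3, 65, -5.5]])

```text
time: 3.12
position: [0.52, 0.1813, 0.1672]
tool_rot: [-2.212, -2.226, 0.011]
ft_force: [-0.5, -0.6, -0.1]
grip_width: 0.999
grip_force: 0.0
```

Run:
```python
from h import *
plan([.5222,.1855,.132],90.5)
```

```text
t 3.12 pos [0.52   0.1813 0.1672] yaw 90.37 tilt z [-0.0074 -0.0021 -1.    ] q [ 0.36  0.23 -0.84  1.74  0.18  1.26 -0.52] F [-0.52 -0.62 -0.08] w 86.9 gf 0.0
-> shift [ 4.3  2.5 35.2] spin -0.1
```

arm_command(motion=[[87, 0, 0, 0, 0], [87, 0, 0, 0, 0], [87, 0, 0, 0, 0]])

```text
time: 3.37
position: [0.5238, 0.1833, 0.1731]
tool_rot: [2.212, 2.229, 0.003]
ft_force: [1.1, 0.1, -0.2]
grip_width: 1.001
grip_force: 0.0
```

Run:
```python
from h import *
plan([.5222,.1855,.132],90.5)
```

```text
t 3.37 pos [0.5238 0.1833 0.1731] yaw 90.45 tilt z [ 2.3e-03  6.0e-04 -1.0e+00] q [ 0.36  0.23 -0.84  1.73  0.18  1.26 -0.52] F [ 1.08  0.11 -0.16] w 87.1 gf 0.0
-> shift [ 2.2 -1.7 41.1] spin -0.0
```

arm_command(motion=[[87, 1, -1, 8, 0], [87, 2, -1, 16, 0], [87, 2, -1, 25, 0], [87, 2, -1, 33, 0], [87, 2, -1, 40, 0]])

```text
time: 3.78
position: [0.5213, 0.1847, 0.1301]
tool_rot: [-2.211, -2.231, 0.002]
ft_force: [-0.1, -1.1, -0.7]
grip_width: 0.999
grip_force: 0.0
```

arm_command(motion=[[87, 0, 0, 0, 0], [87, 0, 0, 0, 0], [87, 0, 0, 0, 0], [87, 0, 0, 0, 0]])

```text
time: 4.12
position: [0.5221, 0.1851, 0.1319]
tool_rot: [2.211, 2.231, 0.001]
ft_force: [-0.1, -0.5, 0.0]
grip_width: 0.997
grip_force: 0.0
```

Run:
```python
from h import *
plan([.5222,.1855,.132],90.5)
```

```text
t 4.12 pos [0.5221 0.1851 0.1319] yaw 90.5 tilt z [ 7.e-04  2.e-04 -1.e+00] q [ 0.34  0.27 -0.83  1.78  0.21  1.19 -0.55] F [-0.09 -0.53  0.01] w 86.7 gf 0.0
-> shift [ 0.4  0.1 -0.1] spin 0.0
```

arm_command(motion=[[44, 0, 0, 0, 0], [44, 0, 0, 0, 0], [44, 0, 0, 0, 0], [44, 0, 0, 0, 0], [44, 0, 0, 0, 0]], newtons=25)

```text
time: 4.53
position: [0.5218, 0.1849, 0.1316]
tool_rot: [2.212, 2.231, 0.0]
ft_force: [-0.7, 0.1, -0.7]
grip_width: 0.708
grip_force: 0.0
```

arm_command(motion=[[40, 0, 0, 0, 0], [40, 0, 0, 0, 0], [40, 0, 0, 0, 0], [40, 0, 0, 0, 0], [40, 0, 0, 0, 0]])

```text
time: 4.95
position: [0.5219, 0.1849, 0.1315]
tool_rot: [2.212, 2.231, 0.0]
ft_force: [-1.2, -0.4, 0.2]
grip_width: 0.523
grip_force: 24.9
```

arm_command(motion=[[40, 0, 0, -5, 0], [40, 0, 0, -12, 0], [40, 0, 0, -22, 0], [40, 0, 0, -32, 0], [40, 0, 0, -42, 0]])

```text
time: 5.37
position: [0.522, 0.185, 0.175]
tool_rot: [2.211, 2.231, 0.001]
ft_force: [-0.2, 0.3, -2.2]
grip_width: 0.525
grip_force: 24.9
```

arm_command(motion=[[40, 0, 0, -20, 0], [40, 0, 0, -45, 0], [40, 0, 0, -70, 0], [40, 0, 0, -92, 0], [40, 0, 0, -108, 0]])

```text
time: 5.78
position: [0.5223, 0.1855, 0.285]
tool_rot: [2.21, 2.23, 0.004]
ft_force: [0.9, -0.6, -1.4]
grip_width: 0.528
grip_force: 24.9
```

arm_command(motion=[[40, -15, 2, 0, 0], [40, -45, 7, 0, 0], [40, -80, 12, 0, 0], [40, -115, 17, 0, 0], [40, -150, 22, 0, 0]])

```text
time: 6.2
position: [0.5452, 0.0339, 0.2829]
tool_rot: [2.21, 2.231, 0.001]
ft_force: [0.7, 0.9, -1.3]
grip_width: 0.529
grip_force: 24.9
```

arm_command(motion=[[40, -35, 5, 0, -2], [40, -70, 10, 0, -4], [40, -105, 15, 0, -6], [40, -135, 20, 0, -8], [40, -160, 24, 0, -9]])

```text
time: 6.62
position: [0.5705, -0.128, 0.2826]
tool_rot: [2.03, 2.396, -0.001]
ft_force: [0.2, 0.4, -1.9]
grip_width: 0.528
grip_force: 24.9
```

Run:
```python
from h import *
plan([.579,-.205,.28],102)
```

```text
t 6.62 pos [ 0.5705 -0.128   0.2826] yaw 99.44 tilt z [ 9.0e-04 -1.3e-03 -1.0e+00] q [ 0.73  0.21 -0.65  1.5   0.13  1.48  0.24] F [ 0.17  0.42 -1.93] w 45.9 gf 24.941885294392705
-> shift [-77.4  -4.3   2.7] spin -2.6
```

arm_command(motion=[[40, -25, -1.5, 0, 2], [40, -45, -3, 0, 4], [40, -60, -4, 0, 6], [40, -70, -4.6, 0, 8], [40, -77.5, -4.6, 0, 9]])

```text
time: 7.03
position: [0.5788, -0.2025, 0.2816]
tool_rot: [-2.215, -2.227, -0.0]
ft_force: [-0.2, 0.7, -1.2]
grip_width: 0.525
grip_force: 24.9
```

arm_command(motion=[[40, 0, 0, 0, 0], [40, 0, 0, 0, 0], [40, 0, 0, 0, 0], [40, 0, 0, 0, 0]])

```text
time: 7.37
position: [0.579, -0.2001, 0.2818]
tool_rot: [-2.209, -2.234, -0.001]
ft_force: [-0.9, -0.6, -1.6]
grip_width: 0.529
grip_force: 24.9
```

Run:
```python
from h import *
plan([.5787,-.2052,.25],90.5)
im,d,K,T=grab('side'); save('s1.png',cv2.resize(im[120:400,220:500],None,fx=2,fy=2)); np.savez('s1.npz',im=im,d=d,K=K,T=T)
im,d,K,T=grab('wrist'); np.savez('w2.npz',im=im,d=d,K=K,T=T)
```

```text
t 7.37 pos [ 0.579  -0.2001  0.2818] yaw 90.65 tilt z [ 2.e-04  3.e-04 -1.e+00] q [ 0.77  0.27 -0.59  1.43  0.15  1.49  0.19] F [-0.91 -0.62 -1.6 ] w 46.1 gf 24.941172301769257
-> shift [-5.1 -0.4 31.8] spin 0.1
```

View pics/s1.png

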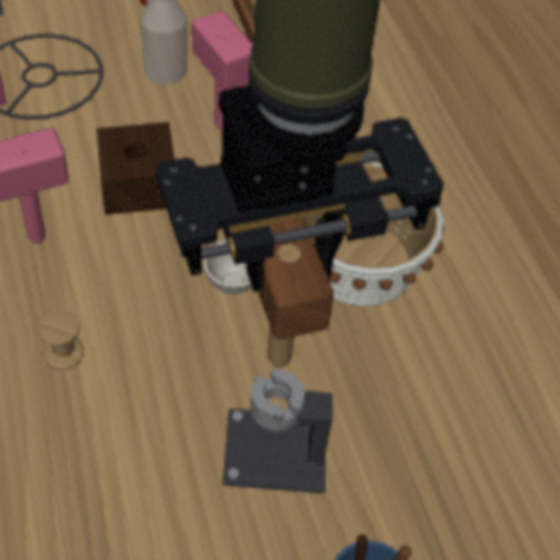

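The crop shows the mallet upright above the ring: handle end at (281,360), ring mouth at (277,395). I'll locate the handle axis in this same camera.

Run:
```python
from h import *
from scipy.optimize import least_squares
for n,z0,z1 in(('s1',.165,.20),):
    a=np.load(n+'.npz'); P=cloud(a['d'].astype(float),a['K'],a['T']); 
    m=(np.hypot(P[...,0]-.579,P[...,1]+.2)<.03)&(P[...,2]>.158)&(P[...,2]<.205); q=P[m]; print(len(q))
    f=least_squares(lambda p:np.hypot(q[:,0]-p[0]-p[2]*(q[:,2]-.18),q[:,1]-p[1]-p[3]*(q[:,2]-.18))-.011,[.579,-.2,0,0],loss='soft_l1',f_scale=.001); print('handle axis at z.18',f.x.round(4),f.cost, 'rms',np.sqrt((f.fun**2).mean()))
    # ring: outer wall circle fit, z .09-.113
    m=(np.hypot(P[...,0]-.579,P[...,1]+.205)<.034)&(P[...,2]>.108)&(P[...,2]<.12); q=P[m]
    r=cv2.minEnclosingCircle((q[:,:2]*1000).astype(np.float32)); print('rim',len(q),r,q[:,2].mean())
    # head top
    m=(np.hypot(P[...,0]-.579,P[...,1]+.205)<.06)&(P[...,2]>.30)&(P[...,2]<.32)
    v,u=np.where(m); im=a['im']; k=(im[v,u,0]>im[v,u,2]*1.5)&(im[v,u,0]>70); q=P[v[k],u[k]]; print('headtop',len(q),np.percentile(q,[2,50,98],axis=0).round(4).tolist())
a=np.load('side0.npz');P=cloud(a['d'].astype(float),a['K'],a['T'])
m=(np.hypot(P[...,0]-.579,P[...,1]+.205)<.034)&(P[...,2]>.108)&(P[...,2]<.12); q=P[m]
print('rim before',cv2.minEnclosingCircle((q[:,:2]*1000).astype(np.float32)))
```

```text
154
handle axis at z.18 [ 0.5787 -0.198  -0.0207 -0.0153] 2.9751704691022597e-05 rms 0.0007073499303272345
rim 349 ((578.0421142578125, -203.66050720214844), 26.032625198364258) 0.11395159729164295
headtop 978 [[0.5559, -0.2436, 0.3031], [0.5778, -0.218, 0.3095], [0.5977, -0.1675, 0.3119]]
rim before ((577.2317504882812, -204.1623077392578), 26.343271255493164)
```

arm_command(motion=[[40, -3, -0.3, 0, 0], [40, -5.6, -0.6, 5, 0], [40, -5.6, -0.6, 15, 0], [40, -5.6, -0.6, 25, 0], [40, -5.6, -0.6, 33, 0]])

```text
time: 7.88
position: [0.5775, -0.2074, 0.2465]
tool_rot: [-2.211, -2.23, 0.001]
ft_force: [-0.2, 0.0, -1.7]
grip_width: 0.529
grip_force: 24.9
```

arm_command(motion=[[40, 0, 0, 0, 0], [40, 0, 0, 0, 0], [40, 0, 0, 3, 0], [40, 0, 0, 6, 0], [40, 0, 0, 9, 0]])

```text
time: 8.3
position: [0.5785, -0.2075, 0.2397]
tool_rot: [2.211, 2.231, 0.0]
ft_force: [-1.0, 0.3, -1.8]
grip_width: 0.527
grip_force: 24.9
```

Run:
```python
from h import *
plan([.5785,-.2057,.165],90.5)
```

```text
t 8.3 pos [ 0.5785 -0.2075  0.2397] yaw 90.5 tilt z [ 8.e-04 -4.e-04 -1.e+00] q [ 0.78  0.28 -0.58  1.49  0.16  1.41  0.19] F [-0.99  0.32 -1.84] w 45.9 gf 24.941098485141993
-> shift [ 1.8 -0.  74.7] spin 0.0
```

arm_command(motion=[[40, 1.8, 0, 0, 0], [40, 1.8, 0, 2, 0], [40, 1.8, 0, 5, 0], [40, 1.8, 0, 9, 0], [40, 1.8, 0, 13, 0]])

```text
time: 8.72
position: [0.5782, -0.2057, 0.2262]
tool_rot: [2.212, 2.231, -0.0]
ft_force: [-0.4, 1.0, -1.7]
grip_width: 0.528
grip_force: 24.9
```

arm_command(motion=[[40, 0, 0, 1, 0], [40, 0, 0, 2, 0], [40, 0, 0, 3, 0]])

```text
time: 8.97
position: [0.5782, -0.2057, 0.2234]
tool_rot: [2.212, 2.231, -0.0]
ft_force: [0.5, 0.9, -0.9]
grip_width: 0.528
grip_force: 24.9
```

Run:
```python
from h import *
plan([.5785,-.2057,.165],90.5)
```

```text
t 8.97 pos [ 0.5782 -0.2057  0.2234] yaw 90.5 tilt z [-1.e-04 -1.e-04 -1.e+00] q [ 0.78  0.29 -0.58  1.52  0.16  1.38  0.19] F [ 0.52  0.88 -0.91] w 46.0 gf 24.941143495962024
-> shift [ 0.   0.3 58.4] spin -0.0
```

arm_command(motion=[[40, 0, 0, 3, 0], [40, 0, 0, 6, 0], [40, 0, 0, 9, 0], [40, 0, 0, 12, 0], [40, 0, 0, 15, 0]])

```text
time: 9.38
position: [0.5781, -0.2057, 0.2081]
tool_rot: [-2.212, -2.231, 0.0]
ft_force: [0.4, -1.1, -1.6]
grip_width: 0.523
grip_force: 24.9
```

arm_command(motion=[[40, 0, 0, 3, 0], [40, 0, 0, 6, 0], [40, 0, 0, 9, 0], [40, 0, 0, 12, 0], [40, 0, 0, 15, 0]])

```text
time: 9.8
position: [0.5782, -0.2057, 0.1932]
tool_rot: [2.212, 2.231, -0.0]
ft_force: [0.8, 0.0, -1.2]
grip_width: 0.527
grip_force: 24.9
```

No side load, so I'll carry on down to just above the rim.

arm_command(motion=[[40, 0, 0, 5, 0], [40, 0, 0, 10, 0], [40, 0, 0, 15, 0], [40, 0, 0, 20, 0], [40, 0, 0, 24, 0]])

```text
time: 10.22
position: [0.578, -0.2056, 0.1687]
tool_rot: [-2.211, -2.231, 0.001]
ft_force: [0.5, 0.4, -2.0]
grip_width: 0.531
grip_force: 24.9
```

arm_command(motion=[[40, 0, 0, 4, 0], [40, 0, 0, 8, 0], [40, 0, 0, 11, 0], [40, 0, 0, 14, 0], [40, 0, 0, 17, 0]])

```text
time: 10.63
position: [0.5783, -0.2057, 0.1523]
tool_rot: [2.212, 2.231, 0.0]
ft_force: [-0.2, 0.4, -1.8]
grip_width: 0.527
grip_force: 24.9
```

arm_command(motion=[[40, 0, 0, 0.5, 0], [40, 0, 0, 1, 0], [40, 0, 0, 2, 0], [40, 0, 0, 3, 0], [40, 0, 0, 4, 0]])

```text
time: 11.05
position: [0.5783, -0.2057, 0.1486]
tool_rot: [2.212, 2.231, -0.0]
ft_force: [-0.1, -0.6, -1.8]
grip_width: 0.527
grip_force: 24.9
```

Now feel for the rim, expected at about z 0.1447.

arm_command(motion=[[40, 0, 0, 0.5, 0], [40, 0, 0, 1, 0], [40, 0, 0, 1.5, 0], [40, 0, 0, 2, 0], [40, 0, 0, 2.5, 0]])

```text
time: 11.47
position: [0.5782, -0.2057, 0.146]
tool_rot: [2.212, 2.231, -0.0]
ft_force: [0.5, 1.3, -1.6]
grip_width: 0.528
grip_force: 24.9
```

arm_command(motion=[[40, 0, 0, 0.3, 0], [40, 0, 0, 0.6, 0], [40, 0, 0, 0.9, 0]])

```text
time: 11.72
position: [0.5782, -0.2057, 0.1451]
tool_rot: [2.212, 2.231, -0.0]
ft_force: [0.1, 0.2, -1.1]
grip_width: 0.525
grip_force: 24.9
```

arm_command(motion=[[40, 0, 0, 0.4, 0], [40, 0, 0, 0.8, 0], [40, 0, 0, 0.8, 0]])

```text
time: 11.97
position: [0.5783, -0.2057, 0.1444]
tool_rot: [2.212, 2.231, -0.0]
ft_force: [0.4, -0.0, -0.5]
grip_width: 0.527
grip_force: 24.9
```

arm_command(motion=[[40, 0, 0, 0.3, 0], [40, 0, 0, 0.6, 0], [40, 0, 0, 0.6, 0]])

```text
time: 12.22
position: [0.5783, -0.2057, 0.1442]
tool_rot: [2.211, 2.231, -0.0]
ft_force: [-0.2, 0.0, 1.3]
grip_width: 0.531
grip_force: 24.9
```

The pin is touching the rim with about 3 N. Now turn anticlockwise (negative spin).

arm_command(motion=[[40, 0, 0, 0, -1.5], [40, 0, 0, 0, -3], [40, 0, 0, 0, -4.5], [40, 0, 0, 0, -5.5], [40, 0, 0, 0, -6.5]])

```text
time: 12.63
position: [0.5782, -0.2057, 0.1437]
tool_rot: [2.08, 2.354, 0.0]
ft_force: [0.6, 0.5, -1.0]
grip_width: 0.526
grip_force: 24.9
```

arm_command(motion=[[40, 0, 0, 0, -1], [40, 0, 0, 0, -2], [40, 0, 0, 0, -3], [40, 0, 0, 0, -4], [40, 0, 0, 0, -5]])

```text
time: 13.05
position: [0.5782, -0.2056, 0.1436]
tool_rot: [-1.975, -2.443, -0.0]
ft_force: [1.2, 0.2, -1.1]
grip_width: 0.526
grip_force: 24.9
```

The load has gone off the pin. Lower gently at a yaw of 102°.

arm_command(motion=[[40, 0, 0, 0.5, 0], [40, 0, 0, 1, 0], [40, 0, 0, 1.5, 0], [40, 0, 0, 2, 0], [40, 0, 0, 2, 0]])

```text
time: 13.47
position: [0.5783, -0.2057, 0.1417]
tool_rot: [1.977, 2.441, -0.0]
ft_force: [0.5, -0.0, -1.3]
grip_width: 0.528
grip_force: 24.9
```

arm_command(motion=[[40, 0, 0, 0.3, 0], [40, 0, 0, 0.6, 0], [40, 0, 0, 0.6, 0]])

```text
time: 13.72
position: [0.5783, -0.2057, 0.1411]
tool_rot: [1.977, 2.441, 0.0]
ft_force: [0.4, 1.2, -1.8]
grip_width: 0.528
grip_force: 24.9
```

The pin is below rim level with no resistance, so it is in the notches. Continue down to home at about 0.136.

arm_command(motion=[[40, 0, 0, 0.6, 0], [40, 0, 0, 1.2, 0], [40, 0, 0, 1.8, 0], [40, 0, 0, 2.4, 0], [40, 0, 0, 3, 0]])

```text
time: 14.13
position: [0.5783, -0.2056, 0.1381]
tool_rot: [1.977, 2.441, 0.0]
ft_force: [1.6, -0.5, -2.1]
grip_width: 0.528
grip_force: 24.9
```

arm_command(motion=[[40, 0, 0, 0.4, 0], [40, 0, 0, 0.8, 0], [40, 0, 0, 1.2, 0], [40, 0, 0, 1.2, 0]])

```text
time: 14.47
position: [0.5782, -0.2057, 0.1369]
tool_rot: [1.977, 2.441, 0.0]
ft_force: [0.8, -0.1, -0.6]
grip_width: 0.527
grip_force: 24.9
```

arm_command(motion=[[40, 0, 0, 0.3, 0], [40, 0, 0, 0.6, 0], [40, 0, 0, 0.9, 0], [40, 0, 0, 0.9, 0]])

```text
time: 14.8
position: [0.5783, -0.2057, 0.1366]
tool_rot: [1.977, 2.441, -0.0]
ft_force: [0.2, -0.1, 2.5]
grip_width: 0.525
grip_force: 24.9
```

The head is seated: 7.7 mm below the pin-contact height, with about 4 N of support. Relax the preload and let go.

arm_command(motion=[[40, 0, 0, -0.4, 0], [48, 0, 0, -0.4, 0], [55, 0, 0, -0.4, 0], [65, 0, 0, -0.4, 0], [75, 0, 0, -0.4, 0]])

```text
time: 15.22
position: [0.5779, -0.2058, 0.1361]
tool_rot: [-1.977, -2.441, 0.001]
ft_force: [0.4, 1.0, -0.1]
grip_width: 0.696
grip_force: 0.0
```

arm_command(motion=[[80, 0, 0, 0, 0], [80, 0, 0, 0, 0], [80, 0, 0, 0, 0], [80, 0, 0, 0, 0], [80, 0, 0, 0, 0]])

```text
time: 15.63
position: [0.5782, -0.2057, 0.1364]
tool_rot: [-1.977, -2.441, 0.0]
ft_force: [0.3, -0.6, 0.2]
grip_width: 0.911
grip_force: 0.0
```

arm_command(motion=[[80, 0, 0, -5, 0], [80, 0, 0, -15, 0], [80, 0, 0, -30, 0], [80, 0, 0, -50, 0], [80, 0, 0, -70, 0]])

```text
time: 16.05
position: [0.5781, -0.2056, 0.2079]
tool_rot: [1.977, 2.442, 0.0]
ft_force: [1.2, -0.3, -0.4]
grip_width: 0.921
grip_force: 0.0
```

arm_command(motion=[[80, 10, 0, -10, 0], [80, 40, 0, -25, 0], [80, 75, 0, -40, 0], [80, 110, 0, -55, 0], [80, 140, 0, -70, 0]])

```text
time: 16.47
position: [0.5482, -0.0651, 0.2776]
tool_rot: [-1.975, -2.443, -0.001]
ft_force: [0.9, -0.1, 0.6]
grip_width: 0.92
grip_force: 0.0
```

arm_command(motion=[[80, 0, 0, 0, 0], [80, 0, 0, 0, 0], [80, 0, 0, 0, 0]])

```text
time: 16.72
position: [0.5489, -0.069, 0.2765]
tool_rot: [1.976, 2.441, -0.002]
ft_force: [-0.9, -0.4, 0.1]
grip_width: 0.922
grip_force: 0.0
```

Run:
```python
from h import *
im,d,K,T=grab('side'); save('s2.png',im)
P=cloud(d.astype(float),K,T); m=(np.hypot(P[...,0]-.579,P[...,1]+.205)<.055)&(P[...,2]>.14)&(P[...,2]<.20); q=P[m]
m2=q[:,2]>np.percentile(q[:,2],40); print(np.percentile(q[:,2],[50,80,95]).round(4), cv2.minAreaRect((q[m2,:2]*1000).astype(np.float32)))
s=get_state(); print(s['time'],s['position'],s['ft_force'])
```

```text
[0.1639 0.1653 0.1665] ((575.9976196289062, -205.4753875732422), (44.02428436279297, 87.57693481445312), 11.964701652526855)
16.7667 [ 0.54871278 -0.06989968  0.27593551] [ 0.46513733 -0.93291423  0.11938151]
```

View pics/s2.png

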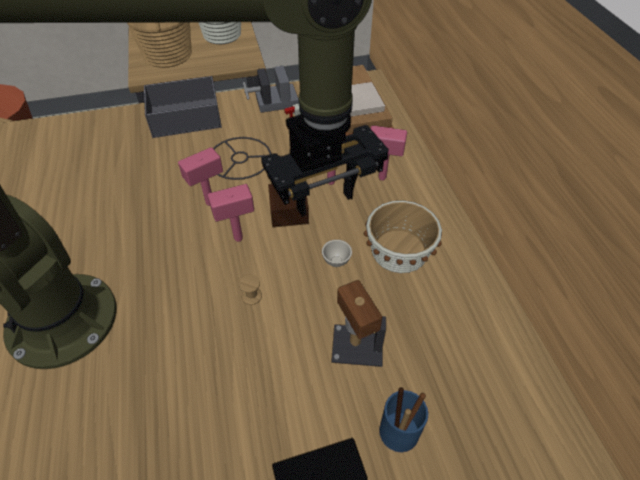

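The view shows the mallet hanging in the ring at (359,308). Its head top is at 0.165, as expected when home, with a yaw of 102°, and the bystanders have not moved. Handing in.

```bash
python3 -c "from bench import close_job; print(close_job())"
```

```text
the job is handed in; nothing more can be done
None
```

The mallet hangs handle-down in the ring, with its pin in the notches and its head fully home. It has been let go, the other things on the bench are where they were, and the job was handed in at about 17 s.

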